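# Pump down the vacuum base of the board holder

## Task

Fix the circuit-board holder to the bench with its built-in vacuum pump: with the fingertips push the vent slide's tab fully in, towards the pump barrel, then press the pump's plunger right down and let it come right up, stroke after stroke, until the indicator pin stands fully out. Only push and press: do not grip or lift the holder, do not touch the pin itself, do not shove the holder about, and leave everything around it alone. Finish with the plunger released.

Things in the scene. Friction and masses are not known exactly. Their poses are not given: they have to be found in the camera images.
- holder: Circuit-board holder: loose, 2.5 kg grey base plate 190 (x) x 200 (y) mm, 24 mm high. Origin at bench level, 80 mm from the plate's -x edge (robot's side), 110 mm from its +x edge, midway in y; z up. A green board in two jaws covers the +x half (top about 60 mm). At x = -35 mm stand, along y: indicator turret (y -70 mm), pump barrel (y 0), vent slide (y about +80 mm)
- plunger_top (a point): Centre of the flat top of the pump's round black plunger head (42 mm across, 14 mm thick), 98 mm above the bench when up. Moves with the plunger, straight down; the barrel under it is 44 mm across and 55 mm high
- pump (a joint): Plunger pressed down, m: 0 up, 0.026 fully down (hard stop). Its spring needs 4 N at first, 14 N at the bottom, and returns it. With the vent shut, each stroke pressed right down and let right up raises the pin about 6 mm (the first 4 to 11 mm); strokes under about 18 mm may raise nothing
- vent (a joint): Vent slide pushed in, m: starts at 0 to 0.004 (open); 0.016 is fully shut (hard stop). Moves along the holder's -y, towards the pump barrel; stiff (2 N), stays where it is left. While it is open pumping does not raise the pin
- vent_face (a point): Centre of the outer face (holder's +y side, away from the barrel) of the vent slide's upright steel tab: the place to push. The tab is 28 mm wide along the holder's x, 12 mm thick along y, and stands 29 mm above the plate; this point is 42 mm above the bench and moves with the tab
- pin (a joint): How far the steel indicator pin has risen, m: 0 sunk, 0.034 to 0.035 fully out. It starts somewhere from 0 to 0.012 and stays where the pump leaves it; more strokes when it is fully out do no harm
- pin_top (a point): Top of the indicator pin (9 mm thick, its button-like cap 13 mm across), which stands upright in the short turret (32 mm across, 50 mm high above the bench). With the pin sunk this point is 62 mm above the bench, fully out about 96 mm. It moves with the pin
- spool_mid (a point): Bystander, loose, to be left alone: solder spool, bare metal, 54 mm across and 44 high, standing; point half-way up
- driver_tool_grip (a point): Bystander, loose, to be left alone: black-handled screwdriver, about 150 mm long, lying on the bench; point at its handle
- flask_mid (a point): Bystander, loose, to be left alone: white plastic bottle with black cap, 44 mm across and 85 high, standing; point half-way up
- meter_mid (a point): Bystander, loose, to be left alone: hand multimeter lying on its back, 85 x 170 x 36 mm; point at its centre
- heatsink_mid (a point): Bystander, loose, to be left alone: finned aluminium heat sink 50 x 40 x 28 mm; point at its centre
- tray_mid (a point): Bystander, loose, to be left alone: open grey parts tray with compartments, 70 x 120 x 28 mm; point at its centre
- adapter_mid (a point): Bystander, loose, to be left alone: small brass connector adapter standing on end, 18 mm across and 32 high; point half-way up

How it is judged:
By the outcome, as a careful person would: the job done as asked, in the order asked, and still so for the second after the job is handed in, with the robot touching nothing.
It also fails if it takes over 45 s, if anything falls off the work surface, if the arm or the gripper's body presses on something with over 40 N, if the wrist force passes 120 N, or if a joint passes its speed limit or range.

## Robot

A 7-joint arm with a two-finger parallel gripper is mounted at the origin on the work surface. World frame = base frame: x ahead of the robot, y to its left, z up, the work surface at z = 0. Lengths are in m, angles in rad, forces in N, time in s.
With the tool pointing down it reaches from about 0.4 to 0.85 m from the base axis. Payload 4.5 kg.
Tool frame: the origin (TCP) lies at the very end of the fingers, on their centre line; the grasp point (between the pads) lies 19 mm behind it (r.pinch_z is the distance from the TCP to the grasp point, in m); z points along the fingers, y is the line along which they close (so a half turn about z gives the same grasp; the last joint's range is limited). The gripper opens to 88 mm and grips with 3 to 60 N. Pads are 18 mm wide; open, the fingers measure 123 mm over their backs; the gripper's body (75 mm by 187 mm) begins 45 mm behind the grasp point.
Start: joints at [-1.068, 0.689, -0.195, 1.565, 0.157, 0.902, -0.215], TCP at [0.282, 0.558, 0.239] pointing down, gripper open.
Joint ranges: [-3.01, 3.01], [-0.46, 2.08], [-1.47, 1.51], [0.13, 2.56], [-1, 4.14], [0.04, 2.09], [-2.66, 2.66]. Speed limits (rad/s): [2.57, 2.57, 3.14, 3.14, 3.14, 3.14, 3.14].

## Interface

Orientations are given as a unit quaternion [x, y, z, w].
In Python, from plant import r, cams gives the robot as it stands.
- The arm moves only by the shell command python3 -m pendant 'ROWS' [FORCE]. ROWS is JSON, a list of rows, each a list of 3 entries, a list of its own where there are three numbers: the closure, from -1 (fully open) to 1 (shut), then the shift along the tool's x, y, z in mm, then the turn, a rotation vector about the tool's x, y, z in degrees. A call has 1 to 8 rows; each row shifts and turns the commanded pose from where the row before left it, along the tool's axes as they then stand; what a row does not reach is not made up. A row lasts 1/8 s, in which the tool goes at most 62.5 mm and 10.7 degrees, less where a joint would pass 70% of its speed; a pose out of reach is approached as far as the arm can. A call with a gripper value outside its range is refused whole. The fingers move at their own pace and stop on an object; FORCE is the grip in N (left out, the last holds). Time passes only in rows, so rows that do not move let the fingers close. It gives the time, the measured TCP pose, the force, the opening and the grip force at its end, in the units of the state.
- r.get_state(): the state, without advancing time (a new reading comes with each control period).
- cams.snapshot(name): name is "side" or "top" or "wrist"; returns a dict with "img" (384x512x3 uint8, red, green, blue), "camera_matrix" (3x3 intrinsics, pixels), "camera_from_world" (4x4, takes a point from world to camera coordinates); the wrist camera has in their place "tool_from_camera" (4x4, takes a point from camera to tool coordinates, whose origin is the TCP and whose axes are the flange's). Camera axes: x right, y up, looking along -z (the intrinsics and any distortion apply to the point x, -y, -z); pixel columns grow to the right and rows downward; lengths in m; the calibration is good to about 2 mm. A picture is of the moment at which its call begins: read the wrist's pose just before it. There is no depth.
- r.finish_job(): hands the job in; it is judged then, once.
The state is a dict: "clock": time; "q": joint angles; "qd": joint speeds; "joint_torque": joint torques, N m; "tool_pos": TCP position; "eef_rot": TCP orientation; "contact_force": force on the tool from outside, world axes, zero at the start; "moment": the same for the moment, N m; "opening": opening from 0.0 (shut) to 1.0 (fully open); "finger_force": force on a finger pad.
Only numpy, scipy, OpenCV 4.12 (cv2) and the standard library are available. Lean on these libraries where they do the work, as an engineer would, in place of code of your own. Each camera call takes 0.05 s, during which the arm holds its last target. There are 200 camera calls.

## Working session

There is one attempt and no reset: what is moved stays moved. The work goes in short steps, Python scripts to look and compute and a shell command to move; the robot and the scene stay as the last step left them, time stands still between calls to the robot, and variables do not carry over. Pictures are saved under pics/ and viewed, at most 10 in all, crops included, and the job is handed in when it is done.

```bash
mkdir -p pics; python3 - <<'E'
from plant import r,cams
import cv2,pickle
s=r.get_state();print(s['clock'],s['tool_pos'],s['eef_rot'],s['opening'],s['contact_force'])
d={}
for n in("top","side"):
    c=cams.snapshot(n);d[n]=c;cv2.imwrite(f"pics/{n}0.png",c["img"][:,:,::-1])
    print(n,c.keys(),c["camera_matrix"],c["camera_from_world"])
pickle.dump(d,open("d.pkl","wb"))
E
```

```text
0.0 [0.28215597 0.55696602 0.23791996] [ 2.32246700e-01  9.72656471e-01 -9.16274398e-04 -1.38931316e-04] 1.0000206410874468 [ 0.51634    -0.18817911  0.45963067]
top dict_keys(['img', 'camera_matrix', 'camera_from_world']) [[484.28383686   0.         253.58394973]
 [  0.         484.28383686 185.90342369]
 [  0.           0.           1.        ]] [[-0.01090546 -0.99979485 -0.01706828  0.07785143]
 [ 0.99047016 -0.01314427  0.13709883 -0.59977774]
 [-0.13729506 -0.0154105   0.99041031 -1.12203507]
 [ 0.          0.          0.          1.        ]]
side dict_keys(['img', 'camera_matrix', 'camera_from_world']) [[421.9259139    0.         260.16263826]
 [  0.         421.9259139  189.1640813 ]
 [  0.           0.           1.        ]] [[ 0.6790548  -0.73395914  0.013732   -0.34590189]
 [ 0.50121144  0.47722312  0.7218346  -0.39744   ]
 [-0.53635033 -0.48328261  0.69192936 -0.68594506]
 [ 0.          0.          0.          1.        ]]
```

View pics/top0.png

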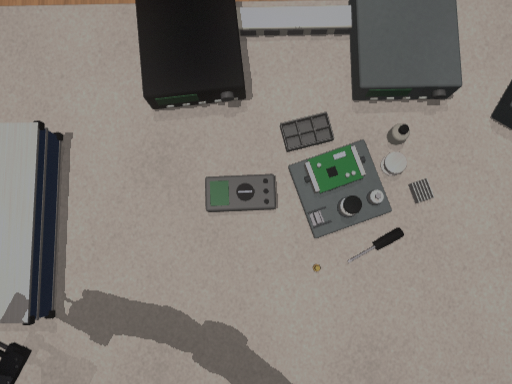

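View pics/side0.png

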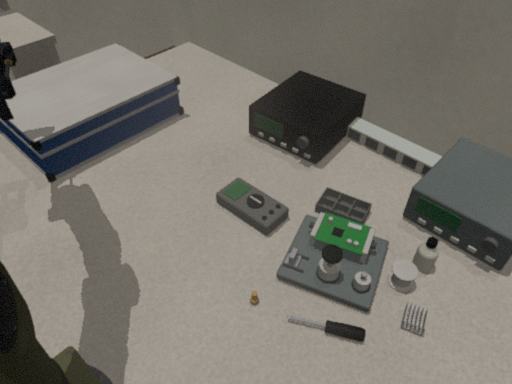

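The top view shows the holder with plunger at about (350,205), pin (377,197), vent (318,217). The side view shows plunger (332,254), vent (293,257), pin (362,277). Next I'll look at an enlarged crop of both.

```bash
python3 - <<'E'
import cv2,pickle,numpy as np
d=pickle.load(open("d.pkl","rb"))
a=d["top"]["img"][135:245,280:400];b=d["side"]["img"][200:310,270:400]
f=lambda i:cv2.resize(i,(390,int(390*i.shape[0]/i.shape[1])),interpolation=cv2.INTER_CUBIC)
a,b=f(a),f(b);h=max(a.shape[0],b.shape[0])
p=lambda i:np.pad(i,((0,h-i.shape[0]),(0,0),(0,0)))
cv2.imwrite("pics/crop0.png",np.hstack([p(a),p(b)])[:,:,::-1]);print(a.shape,b.shape)
E
```

```text
(357, 390, 3) (330, 390, 3)
```

View pics/crop0.png

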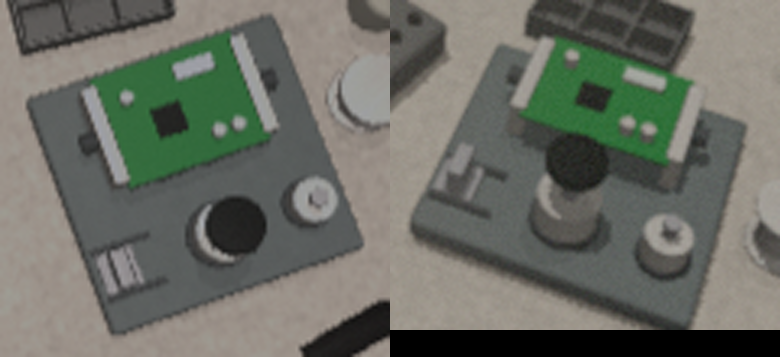

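```bash
cat > h.py <<'E'
import numpy as np,pickle
from scipy.optimize import least_squares
d=pickle.load(open("d.pkl","rb"))
def proj(c,P):
    T=c["camera_from_world"];p=T[:3,:3]@P+T[:3,3];K=c["camera_matrix"]
    q=K@np.array([p[0],-p[1],-p[2]]);return q[:2]/q[2]
def back(c,uv,z):
    T=c["camera_from_world"];v=np.linalg.inv(c["camera_matrix"])@[uv[0],uv[1],1];v=T[:3,:3].T@(v*[1,-1,-1])
    o=-T[:3,:3].T@T[:3,3];return o+v*(z-o[2])/v[2]
def W(h,p):
    c,s=np.cos(h[2]),np.sin(h[2]);return np.array([h[0]+c*p[0]-s*p[1],h[1]+s*p[0]+c*p[1],p[2]])
def L(h,P):
    c,s=np.cos(h[2]),np.sin(h[2]);x,y=P[0]-h[0],P[1]-h[1];return np.array([c*x+s*y,-s*x+c*y,P[2]])
E
python3 - <<'E'
from h import *
t=lambda u,v:np.array([280+u/3.25-.35,135+v/3.25-.35])
s=lambda u,v:np.array([270+(u-390)/3-.33,200+v/3-.33])
obs=[("top",t(115,330),(-.08,.1,.024)),("top",t(362,242),(-.08,-.1,.024)),("top",t(270,15),(.11,-.1,.024)),("top",t(28,98),(.11,.1,.024)),("top",t(234,226),(-.035,0,.098)),
("side",s(412,222),(-.08,.1,.024)),("side",s(690,316),(-.08,-.1,.024)),("side",s(745,124),(.11,-.1,.024)),("side",s(577,160),(-.035,0,.098))]
f=lambda h:np.concatenate([proj(d[c],W(h,p))-u for c,u,p in obs])
R=least_squares(f,[.55,-.1,.3],loss="soft_l1");h=R.x;print(h,np.degrees(h[2]));print(f(h).reshape(-1,2).round(1))
np.save("hp.npy",h)
print("plunger",W(h,(-.035,0,.098)), L(h,back(d["top"],t(234,226),.098)),L(h,back(d["side"],s(577,160),.098)))
print("vent strips top z.053",[L(h,back(d["top"],t(*u),.053)).round(3) for u in((103,275),(117,270),(131,265))], "side tab top",L(h,back(d["side"],s(461,150),.053)).round(3))
print("pin", L(h,back(d["top"],t(319,199),.065)).round(3),[L(h,back(d["side"],s(672,225),z)).round(3) for z in(.06,.065,.07,.075)])
for n,u,z in(("adapter",(317,268),.03),("meter R",(276,192),.036),("flask",(401,131),.085),("spool",(396,163),.044),("driver",(390,238),.02),("drtip",(352,261),.005),("tray",(332,132),.028)): print(n,L(h,back(d["top"],u,z)).round(3),back(d["top"],u,z).round(3))
E
```

```text
[ 0.58369882 -0.14281568  0.33685855] 19.30057298523676
[[-0.2  1.7]
 [ 1.4  0.4]
 [ 0.5 -2. ]
 [-1.1 -0.1]
 [ 0.9 -1.1]
 [-1.6 -0.1]
 [-0.3  3.1]
 [ 0.3 -1.3]
 [-0.1 -1.3]]
plunger [ 0.55066591 -0.15438401  0.098     ] [-0.03667041  0.0029541   0.098     ] [-0.03801911 -0.0010433   0.098     ]
vent strips top z.053 [array([-0.036,  0.095,  0.053]), array([-0.036,  0.085,  0.053]), array([-0.036,  0.074,  0.053])] side tab top [-0.027  0.081  0.053]
pin [-0.038 -0.068  0.065] [array([-0.034, -0.071,  0.06 ]), array([-0.038, -0.071,  0.065]), array([-0.042, -0.071,  0.07 ]), array([-0.046, -0.071,  0.075])]
adapter [-0.148  0.121  0.03 ] [ 0.404 -0.077  0.03 ]
meter R [0.055 0.15  0.036] [0.586 0.017 0.036]
flask [ 0.084 -0.171  0.085] [ 0.72  -0.276  0.085]
spool [ 0.021 -0.145  0.044] [ 0.651 -0.272  0.044]
driver [-0.142 -0.07   0.02 ] [ 0.473 -0.255  0.02 ]
drtip [-0.163  0.033  0.005] [ 0.419 -0.165  0.005]
tray [ 0.148 -0.032  0.028] [ 0.734 -0.124  0.028]
```

```bash
python3 -m pendant '[[1,[-27,-53.5,0],[0,0,0]],[1,[-27,-53.5,0],[0,0,0]],[1,[-27,-53.5,0],[0,0,0]],[1,[-27,-53.5,0],[0,0,0]],[1,[-53,-31,0],[0,0,0]],[1,[-53,-31,0],[0,0,0]],[1,[-53,-31,0],[0,0,0]],[1,[-53,-31,0],[0,0,0]]]' 10
python3 -m pendant '[[1,[-53,-31,0],[0,0,0]],[1,[-53,-31,0],[0,0,0]],[1,[-53,-31,0],[0,0,0]],[1,[0,0,0],[0,0,10.5]],[1,[0,0,0],[0,0,10.5]],[1,[0,0,0],[0,0,10.5]],[1,[0,0,0],[0,0,10.5]],[1,[0,0,0],[0,0,2]]]'
python3 - <<'E'
from plant import r,cams
import cv2,pickle
from h import *
from scipy.spatial.transform import Rotation as Ro
import time
s=r.get_state();c=cams.snapshot("wrist");pickle.dump((s,c),open("w1.pkl","wb"));cv2.imwrite("pics/w1.png",c["img"][:,:,::-1])
h=np.load("hp.npy");R=Ro.from_quat(s["eef_rot"]).as_matrix()
print(s["clock"],s["tool_pos"],L(h,s["tool_pos"]).round(4),R.round(3),s["opening"],s["contact_force"]);print(c["tool_from_camera"].round(3))
E
```

```text
clock: 1.1
tool_pos: [0.416, 0.1098, 0.2387]
eef_rot: [0.232, 0.973, 0.0, 0.0]
contact_force: [1.1, 1.0, 0.6]
opening: 0.114
finger_force: 0.0
clock: 2.1
tool_pos: [0.5147, -0.0432, 0.2385]
eef_rot: [0.58, 0.815, -0.0, -0.0]
contact_force: [0.3, 0.8, 0.1]
opening: 0.005
finger_force: 0.0
2.1 [ 0.51473879 -0.04318549  0.23845004] [-0.0322  0.1168  0.2385] [[-0.328  0.945 -0.001]
 [ 0.945  0.328 -0.   ]
 [-0.    -0.001 -1.   ]] 0.004792500518374776 [0.34661013 0.82757189 0.05641275]
[[-0.002  0.953  0.303  0.079]
 [ 1.     0.002  0.001  0.   ]
 [ 0.     0.303 -0.953 -0.146]
 [ 0.     0.     0.     1.   ]]
```

View pics/w1.png

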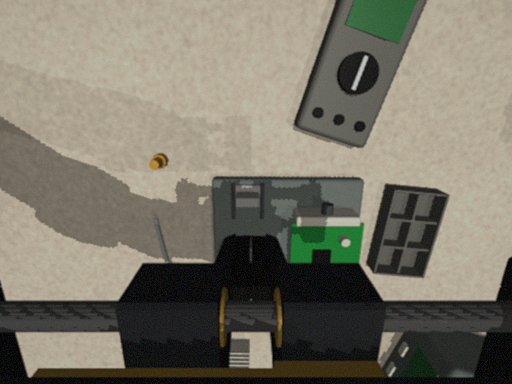

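The wrist view shows the plate's +y edge at row 178 (columns 213 to 363) and the vent slide at about (247,192). I'll zoom in there.

```bash
python3 - <<'E'
import pickle,cv2
from h import *
from scipy.spatial.transform import Rotation as Ro
s,c=pickle.load(open("w1.pkl","rb"))
cv2.imwrite("pics/w1c.png",cv2.resize(c["img"][170:240,205:305],None,fx=6,fy=6,interpolation=cv2.INTER_CUBIC)[:,:,::-1])
T=np.eye(4);T[:3,:3]=Ro.from_quat(s["eef_rot"]).as_matrix();T[:3,3]=s["tool_pos"]
cc={"camera_matrix":c["camera_matrix"],"camera_from_world":np.linalg.inv(T@c["tool_from_camera"])}
pickle.dump(cc,open("w1c.pkl","wb"))
h=np.load("hp.npy")
for u in((213,178),(363,178)):print(L(h,back(cc,u,.024)).round(4))
E
```

```text
[-0.0783  0.1015  0.024 ]
[0.1059 0.1007 0.024 ]
```

View pics/w1c.png

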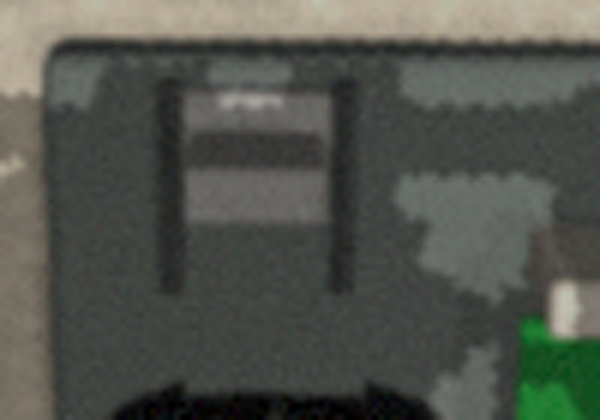

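```bash
python3 - <<'E'
import pickle
from h import *
cc=pickle.load(open("w1c.pkl","rb"));h=np.load("hp.npy")
for r,z in((90,.028),(132,.028),(132,.024),(168,.053),(222,.053)):print(r,z,L(h,back(cc,(205+257/6,170+r/6),z)).round(4))
E
```

```text
90 0.028 [-0.0355  0.0935  0.028 ]
132 0.028 [-0.0356  0.0846  0.028 ]
132 0.024 [-0.0356  0.0833  0.024 ]
168 0.053 [-0.0354  0.0851  0.053 ]
222 0.053 [-0.0354  0.0741  0.053 ]
```

Tab face is at y ≈ 85 mm and x ≈ -35 mm in the holder frame, which agrees with the data given. I'll descend outside it.

```bash
python3 -m pendant '[[1,[0,-3,60],[0,0,0]],[1,[0,0,60],[0,0,0]],[1,[0,0,52],[0,0,0]],[1,[0,0,30],[0,0,0]],[1,[0,0,0],[0,0,0]],[1,[-10,0,0],[0,0,0]],[1,[-8,0,0],[0,0,0]],[1,[0,0,0],[0,0,0]]]'
```

```text
clock: 3.15
tool_pos: [0.5191, -0.0628, 0.0379]
eef_rot: [0.58, 0.814, 0.0, 0.001]
contact_force: [-0.0, 1.2, 0.3]
opening: 0.006
finger_force: 0.0
```

```bash
for i in 1; do :; done; python3 -m pendant '[[1,[-4,0,0],[0,0,0]],[1,[-4,0,0],[0,0,0]],[1,[0,0,0],[0,0,0]]]'; python3 -m pendant '[[1,[-3,0,0],[0,0,0]],[1,[0,0,0],[0,0,0]]]'; python3 -m pendant '[[1,[-3,0,0],[0,0,0]],[1,[0,0,0],[0,0,0]]]'
```

```text
clock: 3.52
tool_pos: [0.5209, -0.0688, 0.0368]
eef_rot: [0.58, 0.815, 0.0, 0.0]
contact_force: [-0.3, 0.6, 0.5]
opening: 0.005
finger_force: 0.5
clock: 3.78
tool_pos: [0.5219, -0.0719, 0.0367]
eef_rot: [0.58, 0.815, 0.0, 0.0]
contact_force: [-0.2, 1.3, 0.5]
opening: 0.008
finger_force: 0.6
clock: 4.03
tool_pos: [0.5229, -0.0749, 0.0367]
eef_rot: [0.58, 0.815, 0.0, 0.0]
contact_force: [1.0, 1.1, 0.2]
opening: 0.004
finger_force: 0.5
```

```bash
python3 -m pendant '[[1,[-2,0,0],[0,0,0]],[1,[0,0,0],[0,0,0]]]'; python3 -m pendant '[[1,[-2,0,0],[0,0,0]],[1,[0,0,0],[0,0,0]]]';python3 - <<'E'
from plant import r,cams
import cv2
c=cams.snapshot("wrist");cv2.imwrite("pics/w2.png",cv2.resize(c["img"][120:300,170:390],None,fx=3,fy=3,interpolation=cv2.INTER_CUBIC)[:,:,::-1])
E
```

```text
clock: 4.28
tool_pos: [0.5234, -0.0766, 0.0366]
eef_rot: [0.58, 0.815, 0.0, 0.0]
contact_force: [1.0, 1.3, -1.5]
opening: 0.006
finger_force: 0.6
clock: 4.53
tool_pos: [0.5236, -0.0771, 0.0367]
eef_rot: [0.579, 0.815, 0.0, -0.001]
contact_force: [-0.4, 5.6, 1.7]
opening: 0.006
finger_force: 2.4
```

View pics/w2.png

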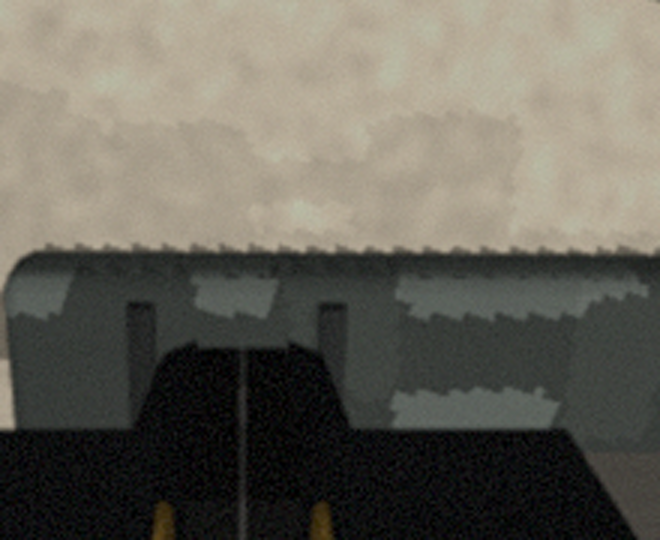

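```bash
python3 -m pendant '[[1,[-1,0,0],[0,0,0]],[1,[0,0,0],[0,0,0]]]'
```

```text
clock: 4.82
tool_pos: [0.5236, -0.0772, 0.0367]
eef_rot: [0.579, 0.815, 0.001, -0.001]
contact_force: [-1.3, 8.2, 2.1]
opening: -0.0
finger_force: 3.5
```

Hard stop reached at 8 N with no further motion. I'll retreat, rise and check.

```bash
python3 -m pendant '[[1,[20,0,0],[0,0,0]],[1,[0,0,0],[0,0,0]],[1,[0,0,-60],[0,0,0]],[1,[0,0,-60],[0,0,0]],[1,[0,0,-50],[0,0,0]],[1,[0,0,0],[0,0,0]]]'
python3 - <<'E'
from plant import r,cams
import cv2,pickle
from h import *
from scipy.spatial.transform import Rotation as Ro
s=r.get_state();c=cams.snapshot("wrist")
T=np.eye(4);T[:3,:3]=Ro.from_quat(s["eef_rot"]).as_matrix();T[:3,3]=s["tool_pos"]
cc={"camera_matrix":c["camera_matrix"],"camera_from_world":np.linalg.inv(T@c["tool_from_camera"]),"img":c["img"]}
pickle.dump(cc,open("w3.pkl","wb"))
h=np.load("hp.npy");print(L(h,s["tool_pos"]).round(4))
t=cams.snapshot("top")["img"];cv2.imwrite("pics/t3.png",t[:,:,::-1])
cv2.imwrite("pics/w3.png",cv2.resize(c["img"][150:270,190:390],None,fx=4,fy=4,interpolation=cv2.INTER_CUBIC)[:,:,::-1])
E
```

```text
clock: 5.58
tool_pos: [0.5205, -0.0625, 0.2105]
eef_rot: [0.581, 0.814, 0.002, 0.004]
contact_force: [-0.1, 0.1, 0.0]
opening: 0.004
finger_force: 0.0
[-0.0331  0.0967  0.2105]
```

View pics/w3.png

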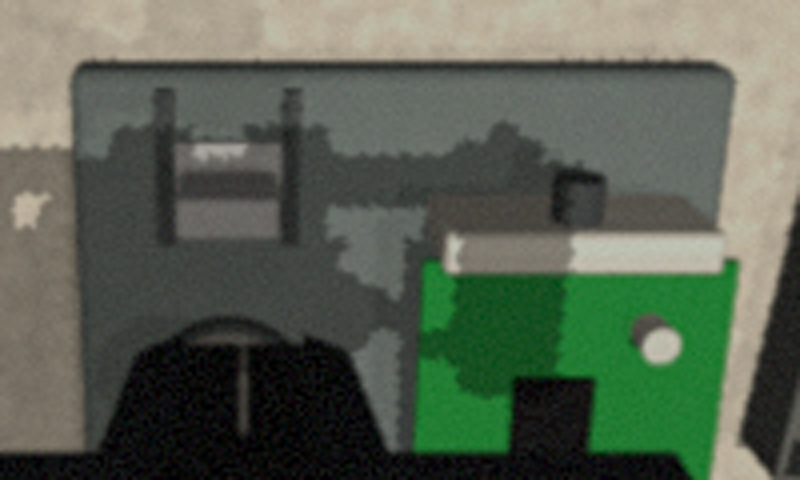

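```bash
python3 - <<'E'
import pickle
from h import *
cc=pickle.load(open("w3.pkl","rb"));h=np.load("hp.npy")
f=lambda u,v,z:print(u,v,L(h,back(cc,(190+u/4,150+v/4),z)).round(4))
f(75,72,.024);f(733,72,.024);f(228,143,.028);f(228,200,.053);f(228,240,.053)
print(W(h,(-.035,0,.098)))
E
```

```text
75 72 [-0.0783  0.0996  0.024 ]
733 72 [0.1065 0.0979 0.024 ]
228 143 [-0.0357  0.0797  0.028 ]
228 200 [-0.0357  0.0713  0.053 ]
228 240 [-0.0358  0.06    0.053 ]
[ 0.55066591 -0.15438401  0.098     ]
```

Slide face is now at y ≈ 71 mm (moved about 14 mm, against the stop), so the vent is shut. Now to the plunger.

```bash
python3 -m pendant '[[1,[-48,-1,0],[0,0,0]],[1,[-48,-1,0],[0,0,0]],[1,[0,0,0],[0,0,0]],[1,[0,0,60],[0,0,0]],[1,[0,0,40],[0,0,0]],[1,[0,0,0],[0,0,0]],[1,[0,0,0],[0,0,0]]]'
```

```text
clock: 6.55
tool_pos: [0.5476, -0.1515, 0.1072]
eef_rot: [0.58, 0.815, 0.0, 0.0]
contact_force: [-0.3, 0.2, 1.3]
opening: 0.004
finger_force: 0.0
```

```bash
python3 - <<'E'
from plant import r,cams
import cv2,numpy as np
from h import *
s=r.get_state();h=np.load("hp.npy");print(s["tool_pos"],L(h,s["tool_pos"]).round(4))
a=cams.snapshot("side")["img"][190:320,260:400]
cv2.imwrite("pics/s4.png",cv2.resize(a,None,fx=4,fy=4,interpolation=cv2.INTER_CUBIC)[:,:,::-1])
E
```

```text
[ 0.54758288 -0.15147039  0.1071989 ] [-0.0369  0.0038  0.1072]
```

View pics/s4.png

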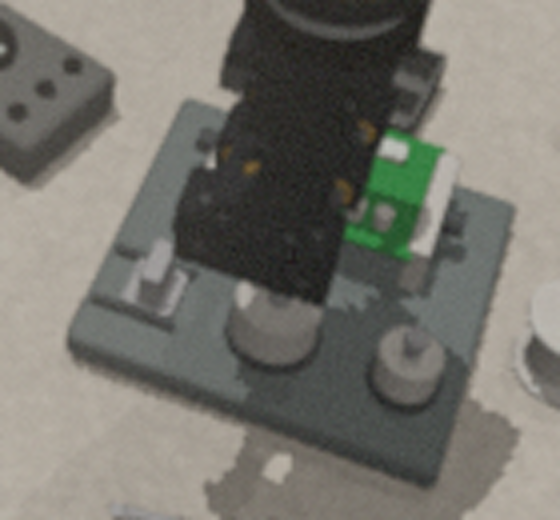

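Side view: gripper over the barrel, pin (at 412,340) visible and clear. I'll centre it and make the first stroke.

```bash
python3 -m pendant '[[1,[-3,2,0],[0,0,0]],[1,[0,0,8],[0,0,0]],[1,[0,0,10],[0,0,0]],[1,[0,0,10],[0,0,0]],[1,[0,0,0],[0,0,0]]]'; python3 -m pendant '[[1,[0,0,6],[0,0,0]],[1,[0,0,2],[0,0,0]],[1,[0,0,0],[0,0,0]]]'
```

```text
clock: 7.22
tool_pos: [0.5515, -0.1544, 0.0792]
eef_rot: [0.58, 0.815, 0.0, 0.001]
contact_force: [0.5, -0.2, 10.8]
opening: 0.002
finger_force: 5.6
clock: 7.6
tool_pos: [0.5515, -0.1544, 0.0724]
eef_rot: [0.58, 0.815, 0.001, 0.002]
contact_force: [-1.9, -0.5, 16.7]
opening: 0.005
finger_force: 8.2
```

```bash
python3 -m pendant '[[1,[0,0,1],[0,0,0]],[1,[0,0,0],[0,0,0]],[1,[0,0,-20],[0,0,0]],[1,[0,0,-17],[0,0,0]],[1,[0,0,0],[0,0,0]],[1,[0,0,0],[0,0,0]]]'
python3 -m pendant '[[1,[0,0,12],[0,0,0]],[1,[0,0,12],[0,0,0]],[1,[0,0,13],[0,0,0]],[1,[0,0,0],[0,0,0]],[1,[0,0,0],[0,0,0]]]'
python3 -m pendant '[[1,[0,0,-20],[0,0,0]],[1,[0,0,-17],[0,0,0]],[1,[0,0,0],[0,0,0]],[1,[0,0,0],[0,0,0]]]'
python3 - <<'E'
from plant import r,cams
import cv2
s=r.get_state();print(s["tool_pos"])
a=cams.snapshot("side")["img"][190:320,260:400]
cv2.imwrite("pics/s5.png",cv2.resize(a,None,fx=4,fy=4,interpolation=cv2.INTER_CUBIC)[:,:,::-1])
E
```

```text
clock: 8.35
tool_pos: [0.5494, -0.1536, 0.1058]
eef_rot: [0.58, 0.815, -0.0, -0.001]
contact_force: [-0.3, -0.3, -0.4]
opening: 0.005
finger_force: 0.0
clock: 8.98
tool_pos: [0.5505, -0.1539, 0.0723]
eef_rot: [0.58, 0.815, 0.0, 0.001]
contact_force: [-6.2, 2.3, 34.0]
opening: 0.005
finger_force: 17.1
clock: 9.48
tool_pos: [0.5494, -0.1537, 0.1054]
eef_rot: [0.58, 0.815, -0.0, -0.001]
contact_force: [0.1, 0.2, -0.2]
opening: 0.004
finger_force: 0.0
[ 0.54936358 -0.15365516  0.1054188 ]
```

View pics/s5.png

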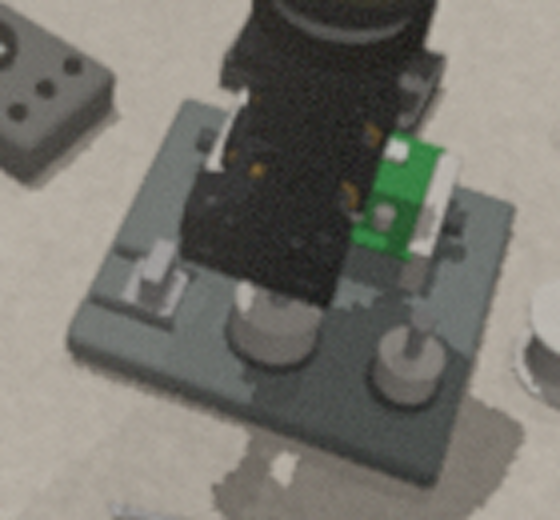

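The pin cap has risen (from about (412,338) to (423,318)) and the holder hasn't moved. I'll keep stroking, slightly less deep at the stop.

```bash
S='measure only'
python3 -m pendant '[[1,[0,0,12],[0,0,0]],[1,[0,0,12],[0,0,0]],[1,[0,0,11.5],[0,0,0]],[1,[0,0,0],[0,0,0]],[1,[0,0,0],[0,0,0]]]'
python3 -m pendant '[[1,[0,0,-20],[0,0,0]],[1,[0,0,-15.5],[0,0,0]],[1,[0,0,0],[0,0,0]],[1,[0,0,0],[0,0,0]]]'
python3 -m pendant '[[1,[0,0,12],[0,0,0]],[1,[0,0,12],[0,0,0]],[1,[0,0,11.5],[0,0,0]],[1,[0,0,0],[0,0,0]],[1,[0,0,0],[0,0,0]]]'
python3 -m pendant '[[1,[0,0,-20],[0,0,0]],[1,[0,0,-15.5],[0,0,0]],[1,[0,0,0],[0,0,0]],[1,[0,0,0],[0,0,0]]]'
python3 -m pendant '[[1,[0,0,12],[0,0,0]],[1,[0,0,12],[0,0,0]],[1,[0,0,11.5],[0,0,0]],[1,[0,0,0],[0,0,0]],[1,[0,0,0],[0,0,0]]]'
python3 -m pendant '[[1,[0,0,-20],[0,0,0]],[1,[0,0,-15.5],[0,0,0]],[1,[0,0,0],[0,0,0]],[1,[0,0,0],[0,0,0]]]'
python3 -m pendant '[[1,[0,0,12],[0,0,0]],[1,[0,0,12],[0,0,0]],[1,[0,0,11.5],[0,0,0]],[1,[0,0,0],[0,0,0]],[1,[0,0,0],[0,0,0]]]'
python3 -m pendant '[[1,[0,0,-20],[0,0,0]],[1,[0,0,-15.5],[0,0,0]],[1,[0,0,0],[0,0,0]],[1,[0,0,0],[0,0,0]]]'
```

```text
clock: 10.15
tool_pos: [0.5506, -0.154, 0.0724]
eef_rot: [0.58, 0.815, 0.0, 0.001]
contact_force: [-3.1, 0.3, 19.6]
opening: 0.007
finger_force: 10.3
clock: 10.65
tool_pos: [0.5495, -0.1537, 0.1056]
eef_rot: [0.58, 0.815, -0.0, -0.001]
contact_force: [-0.1, 0.6, -1.2]
opening: 0.006
finger_force: 0.0
clock: 11.28
tool_pos: [0.5505, -0.154, 0.0724]
eef_rot: [0.58, 0.815, 0.0, 0.001]
contact_force: [-3.5, 1.6, 21.9]
opening: 0.004
finger_force: 10.8
clock: 11.78
tool_pos: [0.5494, -0.1536, 0.1055]
eef_rot: [0.58, 0.815, -0.0, -0.001]
contact_force: [-0.4, 0.1, -1.0]
opening: 0.004
finger_force: 0.0
clock: 12.4
tool_pos: [0.5505, -0.154, 0.0724]
eef_rot: [0.58, 0.815, 0.0, 0.001]
contact_force: [-3.2, 1.7, 21.9]
opening: 0.006
finger_force: 10.8
clock: 12.9
tool_pos: [0.5494, -0.1537, 0.1055]
eef_rot: [0.58, 0.815, -0.0, -0.001]
contact_force: [-1.2, -0.8, -0.3]
opening: 0.006
finger_force: 0.0
clock: 13.52
tool_pos: [0.5505, -0.154, 0.0724]
eef_rot: [0.58, 0.815, 0.0, 0.001]
contact_force: [-3.3, 0.7, 22.4]
opening: 0.006
finger_force: 10.8
clock: 14.02
tool_pos: [0.5494, -0.1537, 0.1055]
eef_rot: [0.58, 0.815, -0.0, -0.001]
contact_force: [0.1, -0.2, 0.0]
opening: 0.005
finger_force: 0.0
```

```bash
python3 -m pendant '[[1,[0,0,12],[0,0,0]],[1,[0,0,12],[0,0,0]],[1,[0,0,11.5],[0,0,0]],[1,[0,0,0],[0,0,0]],[1,[0,0,0],[0,0,0]]]'
python3 -m pendant '[[1,[0,0,-20],[0,0,0]],[1,[0,0,-15.5],[0,0,0]],[1,[0,0,0],[0,0,0]],[1,[0,0,0],[0,0,0]]]'
python3 -m pendant '[[1,[0,0,12],[0,0,0]],[1,[0,0,12],[0,0,0]],[1,[0,0,11.5],[0,0,0]],[1,[0,0,0],[0,0,0]],[1,[0,0,0],[0,0,0]]]'
python3 -m pendant '[[1,[0,0,-20],[0,0,0]],[1,[0,0,-15.5],[0,0,0]],[1,[0,0,0],[0,0,0]],[1,[0,0,0],[0,0,0]]]'
python3 -m pendant '[[1,[0,0,12],[0,0,0]],[1,[0,0,12],[0,0,0]],[1,[0,0,11.5],[0,0,0]],[1,[0,0,0],[0,0,0]],[1,[0,0,0],[0,0,0]]]'
python3 -m pendant '[[1,[0,0,-20],[0,0,0]],[1,[0,0,-15.5],[0,0,0]],[1,[0,0,0],[0,0,0]],[1,[0,0,0],[0,0,0]]]'
python3 -m pendant '[[1,[0,0,-60],[0,0,0]],[1,[0,0,-60],[0,0,0]],[1,[55,0,0],[0,0,0]],[1,[55,0,0],[0,0,0]],[1,[55,0,0],[0,0,0]],[1,[0,0,0],[0,0,0]]]'
python3 - <<'E'
from plant import r,cams
import cv2
a=cams.snapshot("side")["img"][190:320,260:400]
cv2.imwrite("pics/s6.png",cv2.resize(a,None,fx=4,fy=4,interpolation=cv2.INTER_CUBIC)[:,:,::-1])
from h import *
h=np.load("hp.npy")
for z in(.08,.085,.09,.096): print(z,((proj(d["side"],W(h,(-.035,-.07,z)))-[260,190])*4).round(0))
E
```

```text
clock: 14.65
tool_pos: [0.5505, -0.154, 0.0724]
eef_rot: [0.58, 0.815, 0.0, 0.001]
contact_force: [-2.9, 0.5, 21.7]
opening: 0.006
finger_force: 10.8
clock: 15.15
tool_pos: [0.5494, -0.1536, 0.1055]
eef_rot: [0.58, 0.815, -0.0, -0.001]
contact_force: [0.8, 0.2, -0.3]
opening: 0.008
finger_force: 0.0
clock: 15.78
tool_pos: [0.5505, -0.154, 0.0724]
eef_rot: [0.58, 0.815, 0.0, 0.001]
contact_force: [-2.8, 0.4, 21.6]
opening: 0.01
finger_force: 10.8
clock: 16.27
tool_pos: [0.5494, -0.1537, 0.1055]
eef_rot: [0.58, 0.815, -0.0, -0.001]
contact_force: [-0.5, 0.7, -0.7]
opening: 0.006
finger_force: 0.0
clock: 16.9
tool_pos: [0.5505, -0.1539, 0.0724]
eef_rot: [0.58, 0.815, 0.0, 0.001]
contact_force: [-2.4, 0.9, 21.7]
opening: 0.005
finger_force: 10.8
clock: 17.4
tool_pos: [0.5494, -0.1537, 0.1055]
eef_rot: [0.58, 0.815, -0.0, -0.001]
contact_force: [0.3, -0.0, -0.3]
opening: 0.003
finger_force: 0.0
clock: 18.15
tool_pos: [0.4941, 0.0071, 0.2258]
eef_rot: [0.576, 0.817, 0.0, -0.002]
contact_force: [-0.5, -0.3, -0.6]
opening: 0.004
finger_force: 0.0
0.08 [420. 316.]
0.085 [422. 310.]
0.09 [424. 304.]
0.096 [426. 296.]
```

View pics/s6.png

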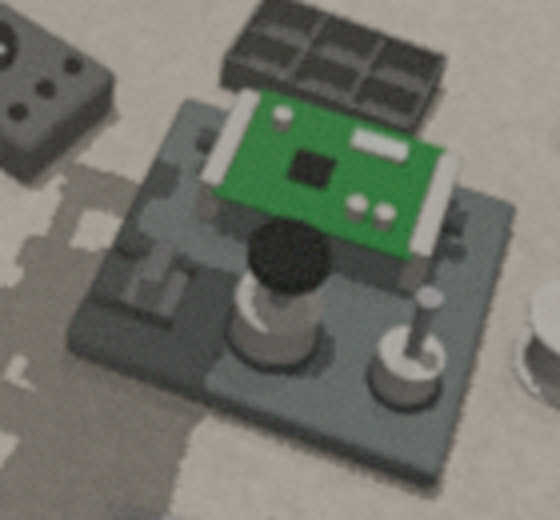

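The pin cap is at (430,296), and a fully-out pin at 96 mm projects to (426,296). The plunger is up at (290,255), the slide is still shut and nothing has been displaced. Handing in.

```bash
python3 -c "
from plant import r
print(r.finish_job())"
```

```text
the job is handed in; nothing more can be done
None
```

The vent slide is pushed shut to its stop, nine full pump strokes brought the indicator pin fully out (checked in the side camera image), the plunger is released, the holder and the things around it look unmoved, and the job is handed in.

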